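# Set a steriliser dial to off and thread the toothbrush out from under the shelf

### The job

The bamboo toothbrush has slipped under the clear acrylic shelf of the low white steriliser cabinet. First turn the cabinet's dial so that its pointer stands at the round dot on its scale (off), and leave it there; then take the toothbrush out through the cut-out in the shelf, one end first and tilted because the cut-out is shorter than the brush, without prying hard against the cabinet. Finish while still holding the brush in the gripper, at rest with all of it at least 5 cm above the shelf, and leave the pill bottle, soap dish, lens case and eyelash curler where they are.

Things in the scene. Friction and masses are not known exactly. Their poses are not given: they have to be found in the camera images.
- cabinet: Fixed low white cabinet. Origin on the counter, under the centre of the cut-out; spans x -165..165, y -88..210, z 0..64 mm. Hollow at x -157..157, y -80..80, with its floor at z 10. Roof: fixed clear acrylic shelf, underside z 58, top z 64, with a cut-out (see opening), the only way in. At y 88..210 a solid white deck, top at z 64, carries the dial.
- opening (a point): Centre of the rectangular cut-out, level with the shelf's top (64 mm above the counter). It measures 130 mm along the cabinet's x by 124 mm along its y, edged by a thin flush steel trim. A fully open gripper (114 mm over its fingers) has hardly any room across it in y; open it only to 30 to 35 mm.
- dial (a joint): Steel dial on the deck; value in rad, growing clockwise seen from above: at 0 its pointer looks along the cabinet's -x, at 1.571 along its +y. Stops at 0 and 4.19; stays where left (friction 0.03 N m). Scale on the deck: ticks every 30 degrees from 0 to 240; in place of the tick at 120 degrees (2.094 rad) stands the round dot, 13 mm across: off. Within 0.15 rad counts.
- dial_grip (a point): On the dial's vertical axis (x -40, y 148 mm in the cabinet's frame), 90 mm above the counter. The dial is a disc 52 mm across, 8 mm thick, with a bar grip 46 mm long and 12 mm wide on it, z 72..98 mm above the counter; a black line on the bar's top marks its pointer end.
- brush: Loose bamboo toothbrush, 190 mm long, about 22 g, on its back on the compartment's floor, roughly along the cabinet's x, head to +x, both ends under the shelf. Origin: middle of its underside; x along it to the head, z up to the bristles. Handle 14 mm wide, 10 high at x -95..45; neck 8 wide at x 45..65; head 14 wide at x 65..95, bristles up to z 19.
- brush_head (a point): Tip of the brush at its head end, (95, 0, 5) mm in the brush's frame.
- brush_tail (a point): Tip of the brush at its handle end, (-95, 0, 5) mm in the brush's frame.
- pill_bottle: Closed navy pill bottle, 48 mm across, 75 mm high, on the counter; origin at the centre of its underside. Leave alone.
- soap_dish: Round glass soap dish, 100 mm across, 28 mm high, on the counter; origin at the centre of its underside. Leave alone.
- lens_case: White contact lens case, 34 x 66 x 15 mm, on the cabinet's deck beyond the dial; origin at the centre of its underside. Leave alone.
- curler: Stainless eyelash curler, about 100 x 65 x 15 mm, lying on the counter; origin at the middle of its underside. Leave alone.
Not all that is in view belongs to the job. There is more than one size of the brush; the job needs the middle-sized.

How it is judged:
By the outcome, as a careful person would: the job done as asked, in the order asked, and still so for the second after the job is handed in, while the arm keeps its last pose, push and grip.
It also fails if it takes over 58 s, if anything falls off the work surface, if the arm or the gripper's body presses on something with over 40 N, if the wrist force passes 120 N, or if a joint passes its speed limit or range.

### The arm

A 6-joint arm with a two-finger parallel gripper is mounted at the origin on the work surface. World frame = base frame: x ahead of the robot, y to its left, z up, the work surface at z = 0. Lengths are in m, angles in rad, forces in N, time in s.
With the tool pointing down it reaches from about 0.35 to 0.875 m from the base axis. Payload 15.5 kg.
Tool frame: the origin (TCP) lies between the finger pads; the fingertips stand 25 mm ahead of it and the grasp point (between the pads) lies 6 mm ahead of it; z points along the fingers, y is the line along which they close (so a half turn about z gives the same grasp; the last joint's range is limited). The gripper opens to 85 mm and grips with 20 to 120 N. Pads are 22 mm wide; open, the fingers measure 114 mm over their backs; the gripper's body (76 mm by 85 mm) begins 54 mm behind the grasp point. The pads swing forward as they close: fully open they stand 13 mm farther back than shut.
Start: joints at [1.06, 0.494, 1.345, -0, 1.302, -0.096], TCP at [0.252, 0.572, 0.256] pointing down, gripper open.
Joint ranges: [-2.91, 2.91], [-0.82, 2.16], [0.22, 2.67], [-1.22, 4.37], [0.12, 2.79], [-3.08, 3.08]. Speed limits (rad/s): [1.89, 1.89, 2.57, 3.01, 3.01, 3.01].

### API

Orientations are given as a unit quaternion [x, y, z, w].
In Python, from workcell import ctrl gives the robot as it stands.
- The arm moves only by the shell command python3 -m jog 'ROWS'. ROWS is JSON, a list of rows, each a list of 5 numbers: the shift along the tool's x, y, z in mm, then the turn about the tool's z in rad, then the finger opening in mm, from 0 to 85.4. In form: [[dx, dy, dz, yaw, jaw], ...]. A call has exactly 5 rows; each row is the pose to reach, as a shift and turn from the pose commanded when the call began, along the tool's axes at that moment; what a row does not reach only later rows make up. A row lasts 1/8 s, in which the tool goes at most 62.5 mm and 10.7 degrees, less where a joint would pass 70% of its speed; a pose out of reach is approached as far as the arm can. A call with a gripper value outside its range is refused whole. The fingers move at their own pace and stop on an object; the grip force is fixed at half the most. Time passes only in rows, so rows that repeat a pose let the fingers close, or fill a call up. It gives the time, the measured TCP pose, the force, the opening and the grip force at its end, in the units of the state.
- ctrl.state(): the state, without advancing time (a new reading comes with each control period).
- ctrl.camera(name): name is "scene" or "top" or "wrist"; returns the picture (384x512x3 uint8, blue, green, red); there is no depth.
- ctrl.calibration(name): a dict with "mtx" (3x3 intrinsics, pixels), "position" and "orientation" of the camera in the world. Camera axes: x right, y up, looking along -z (the intrinsics and any distortion apply to the point x, -y, -z); pixel columns grow to the right and rows downward; lengths in m; the calibration is good to about 2 mm. The wrist camera is an equidistant fisheye: a pixel r from the principal point sees the ray r / f radians off the axis. A picture is of the moment at which its call begins: read the wrist's pose just before it. calibration takes no time and is no camera call; for the wrist camera it gives the pose at the moment of the call.
- ctrl.job_done(): hands the job in; it is judged then, once.
The state is a dict: "clock": time; "joints": joint angles; "joint_vel": joint speeds; "tau": joint torques, N m; "eef_pos": TCP position; "tool_rot": TCP orientation; "contact_force": force on the tool from outside, world axes, zero at the start; "torque": the same for the moment, N m; "grip_width": finger opening in m; "grasp_force": force on a finger pad.
Only numpy, scipy, OpenCV 4.12 (cv2) and the standard library are available. Lean on these libraries where they do the work, as an engineer would, in place of code of your own. Each camera call takes 0.05 s, during which the arm holds its last target. There are 200 camera calls.

## Working session

There is one attempt and no reset: what is moved stays moved. The work goes in short steps, Python scripts to look and compute and a shell command to move; the robot and the scene stay as the last step left them, time stands still between calls to the robot, and variables do not carry over. Pictures are saved under pics/ and viewed, at most 10 in all, crops included, and the job is handed in when it is done.

```bash
ls; mkdir -p pics; python3 - <<'E'
from workcell import ctrl
import cv2,numpy as np
s=ctrl.state();print(s)
a=[]
for n in("scene","top"):
    c=ctrl.calibration(n);print(n,c)
    im=ctrl.camera(n);cv2.imwrite(f"pics/{n}0.png",im);a.append(im)
    cv2.imwrite(f"pics/{n}0b.png",cv2.resize(im,(800,600),interpolation=cv2.INTER_CUBIC))
c=ctrl.calibration("wrist");print(c);cv2.imwrite("pics/wrist0.png",ctrl.camera("wrist"))
E
```

```text
pics
{'clock': 0.0, 'joints': array([ 1.05949619e+00,  4.94212338e-01,  1.34615097e+00,  9.80883199e-07,
        1.30254531e+00, -9.54902818e-02]), 'joint_vel': array([ 0.00092332, -0.00105955,  0.00054545, -0.00025761,  0.0014094 ,
       -0.00020153]), 'tau': array([ 4.91534971e-03, -8.82167172e+01, -3.83877039e+01,  1.73250064e-04,
        1.00146848e-02,  1.06224465e-05]), 'eef_pos': array([0.25227413, 0.57143728, 0.25567541]), 'tool_rot': array([ 2.06410482e-01,  9.78465268e-01, -6.27786500e-04, -1.97030455e-04]), 'contact_force': array([0.47115018, 0.30230212, 0.20337363]), 'torque': array([ 0.03080696, -0.01863931, -0.03990088]), 'grasp_force': 0.0, 'grip_width': 0.08511407411519663}
scene {'mtx': array([[394.59772319,   0.        , 250.45352223],
       [  0.        , 394.59772319, 189.19100207],
       [  0.        ,   0.        ,   1.        ]]), 'position': array([ 0.88681801, -0.42282055,  0.91099492]), 'orientation': array([0.2594122 , 0.10142172, 0.35852903, 0.89099713])}
top {'mtx': array([[475.9741626 ,   0.        , 260.77756655],
       [  0.        , 475.9741626 , 194.92401495],
       [  0.        ,   0.        ,   1.        ]]), 'position': array([ 0.31628386, -0.02890269,  1.24566662]), 'orientation': array([-0.05589608,  0.05900096,  0.70738522, -0.70214006])}
{'mtx': array([[297.31863964,   0.        , 254.39150487],
       [  0.        , 297.31863964, 191.2279812 ],
       [  0.        ,   0.        ,   1.        ]]), 'position': array([0.18746067, 0.6016068 , 0.37476256]), 'orientation': array([-0.1184919 , -0.07675279,  0.54045343,  0.82944485])}
```

View pics/top0b.png

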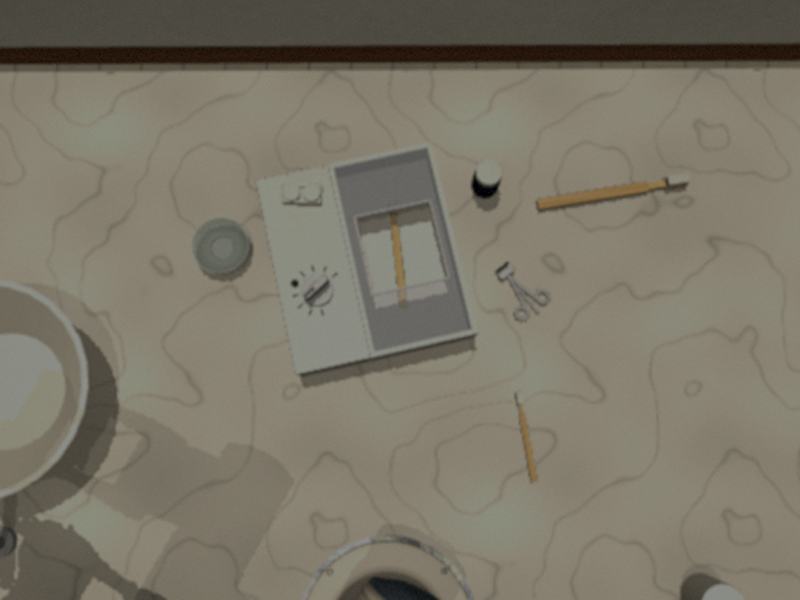

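View pics/scene0b.png

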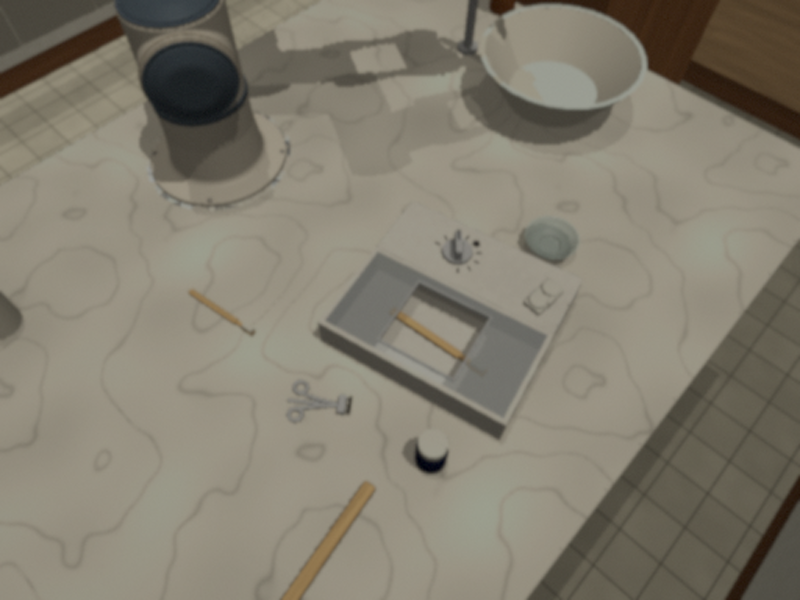

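The three toothbrush candidates in the top view are the large one at (610,190), the small one at (527,440), and one in the cabinet at (400,260). The one in the cabinet is the middle-sized brush under the shelf, so it is the target. The dial is at (318,289), the dot at (294,283), and the bar runs from (305,300) to (328,280).

```bash
cat > h.py <<'E'
import numpy as np,cv2
from scipy.spatial.transform import Rotation as R
from scipy.optimize import least_squares
from workcell import ctrl
def proj(c,P,fish=False):
    p=(np.atleast_2d(P)-c["position"])@R.from_quat(c["orientation"]).as_matrix()
    p=p*[1,-1,-1];m=c["mtx"]
    if fish:
        r=np.hypot(p[:,0],p[:,1]);t=np.arctan2(r,p[:,2]);d=p[:,:2]/np.maximum(r,1e-9)[:,None]*t[:,None]
    else: d=p[:,:2]/p[:,2:]
    return d*[m[0,0],m[1,1]]+m[:2,2]
def ray(c,uv,fish=False):
    m=c["mtx"];d=(np.array(uv,float)-m[:2,2])/[m[0,0],m[1,1]]
    if fish:
        t=np.hypot(*d);v=np.r_[d/t*np.sin(t),np.cos(t)]
    else: v=np.r_[d,1]
    v=R.from_quat(c["orientation"]).apply(v*[1,-1,-1]);return v/np.linalg.norm(v)
def atz(c,uv,z,fish=False):
    v=ray(c,uv,fish);o=c["position"];return o+v*(z-o[2])/v[2]
def tri(obs): # [(c,uv,fish)]
    A=np.zeros((3,3));b=np.zeros(3)
    for c,uv,f in obs:
        v=ray(c,uv,f);M=np.eye(3)-np.outer(v,v);A+=M;b+=M@c["position"]
    return np.linalg.solve(A,b)
E
python3 - <<'E'
from h import *
k=512/800
C={n:ctrl.calibration(n) for n in("top","scene")}
P=np.array([[165,210],[165,-88],[-165,-88],[-165,210],[65,62],[65,-62],[-65,-62],[-65,62]])/1000
uv={"top":np.array([[258,180],[428,148],[475,332],[298,374],[355,218],[430,203],[448,293],[372,307]])*k,
"scene":np.array([[580,285],[502,425],[320,325],[405,205],[488,320],[450,378],[380,345],[420,283]])*k}
def W(q): 
    c,s=np.cos(q[2]),np.sin(q[2]); return np.c_[P@np.array([[c,s],[-s,c]])+q[:2],np.full(8,q[3])]
f=lambda q:np.concatenate([(proj(C[n],W(q))-uv[n]).ravel() for n in C])
r=least_squares(f,[.45,.05,0.2,.064],loss="soft_l1");q=r.x;print(q);print(r.fun.reshape(-1,2).round(1).tolist())
Rm=R.from_euler("z",q[2])
loc=lambda p:(Rm.inv().apply(p-np.r_[q[:2],0])*1000).round(1)
d=tri([(C["top"],np.array([318,289])*k,0),(C["scene"],np.array([459,248])*k,0)]);print("dial",d,loc(d))
for nm,u,v,z in [("brush tail",(403,305),None,.02),("brush mid",(395,213),(462,356),.02),("dot",(294,283),(477,243),.064),("bigbar",(305,300),None,.098),("bar2",(328,280),None,.098)]:
    print(nm,loc(atz(C["top"],np.array(u)*k,z)), loc(atz(C["scene"],np.array(v)*k,z)) if v else "")
print("dial_grip",Rm.apply([-.04,.148,.09])+np.r_[q[:2],0])
im=cv2.imread("pics/top0.png")
a=cv2.resize(im[95:245,150:310],(800,750),interpolation=cv2.INTER_CUBIC)[:600]
cv2.imwrite("pics/crop1.png",a)
E
```

```text
[ 0.60645202 -0.0243645   0.21555417  0.0446532 ]
[[-0.6, 1.7], [1.2, -1.6], [0.5, 1.3], [-1.3, 0.4], [0.5, 1.3], [-1.1, 0.8], [-1.2, -9.2], [0.3, -7.7], [0.1, -1.3], [0.5, 1.5], [-1.2, -0.2], [4.2, -0.4], [-0.3, 0.5], [0.8, 1.7], [-0.5, -2.4], [-1.1, 1.7]]
dial [0.53725447 0.11069755 0.07118659] [-38.7 146.7  71.2]
brush tail [-88.3  16.   20. ] 
brush mid [69.7 -5.7 20. ] [55.7 -3.8 20. ]
dot [-21.3 181.4  64. ] [-17.3 179.6  64. ]
bigbar [-59.2 166.4  98. ] 
bar2 [-35.9 124.8  98. ] 
dial_grip [0.53572216 0.11165493 0.09      ]
```

View pics/crop1.png

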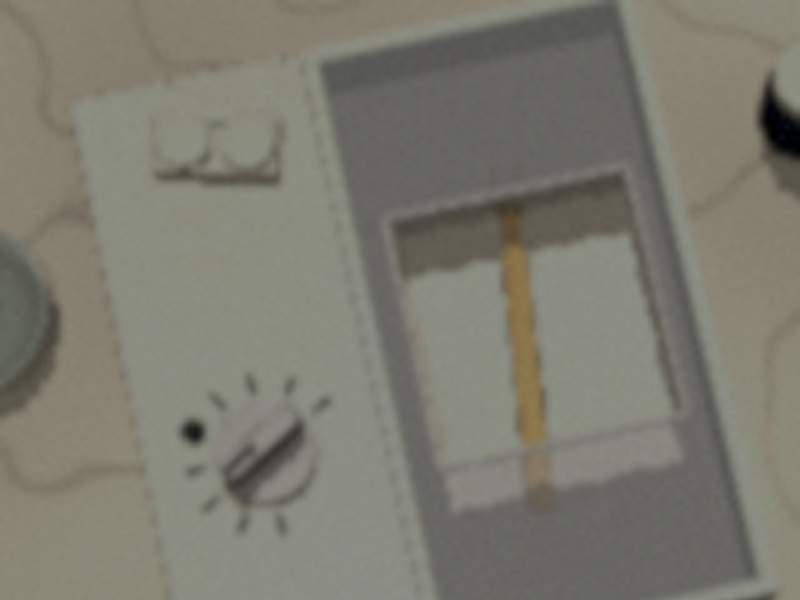

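The crop confirms the candidate: the brush lies under the cut-out with its tail at crop (540,508), visible through the shelf. The dial bar runs from lower left to upper right, with a thin black line at its lower-left end near (240,462). Next I'll refit the cabinet.

```bash
python3 - <<'E'
from h import *
k=512/800
C={n:ctrl.calibration(n) for n in("top","scene")}
P=np.array([[165,210],[165,-88],[-165,-88],[-165,210],[65,62],[65,-62],[-65,-62],[-65,62]])/1000
t=np.array([[258,180],[428,148],[475,332],[298,374],[355,218],[430,203],[448,293],[372,307]])*k
t[4:]=np.array([[388,218],[628,172],[683,412],[440,470]])/5+[150,95]
t[0]=np.array([73,103])/5+[150,95]; t[1]=np.array([620,2])/5+[150,95]; 
uv={"top":t,"scene":np.array([[580,285],[502,425],[320,325],[405,205],[488,320],[450,378],[380,345],[420,283]])*k}
def W(q): 
    c,s=np.cos(q[2]),np.sin(q[2]); return np.c_[P@np.array([[c,s],[-s,c]])+q[:2],np.full(8,q[3])]
f=lambda q:np.concatenate([(proj(C[n],W(q))-uv[n]).ravel() for n in C])
r=least_squares(f,[.6,-.02,0.2,.064],loss="soft_l1");q=r.x;print(q);print(r.fun.reshape(-1,2).round(1).tolist())
g=lambda p:f(np.r_[p,.064]);r=least_squares(g,q[:3],loss="soft_l1");q=r.x;print(q);print(r.fun.reshape(-1,2).round(1).tolist())
Rm=R.from_euler("z",q[2])
loc=lambda p:(Rm.inv().apply(p-np.r_[q[:2],0])*1000).round(1)
cr=lambda u:np.array(u)/5+[150,95]
for nm,u,z in [("tail",(540,508),.02),("a",(517,270),.02),("b",(533,430),.02),("dot",(194,431),.064),("lo",(235,482),.098),("hi",(298,428),.098),("disc",(266,450),.08)]:
    print(nm,loc(atz(C["top"],cr(u),z)))
print("dial_grip",Rm.apply([-.04,.148,.09])+np.r_[q[:2],0])
s=ctrl.state();T=R.from_quat(s["tool_rot"]);print(T.as_matrix().round(3))
c=ctrl.calibration("wrist");print("cam in tool",T.inv().apply(c["position"]-s["eef_pos"]),(T.inv()*R.from_quat(c["orientation"])).as_quat())
E
```

```text
[ 0.60748811 -0.02488052  0.2183999   0.04669211]
[[-0.1, 0.9], [1.1, -3.0], [0.9, 0.6], [-1.0, 0.1], [0.2, 1.7], [-1.4, 0.7], [-0.8, 0.3], [0.6, -0.7], [0.3, -1.6], [1.0, 1.5], [-1.2, 0.0], [4.1, -0.5], [0.0, 0.4], [1.1, 1.7], [-0.4, -2.3], [-1.0, 1.7]]
[ 0.60688662 -0.02847074  0.22146316]
[[-0.2, -0.7], [2.5, -5.3], [3.2, -0.2], [-0.3, 0.1], [1.1, 0.2], [0.1, -1.1], [1.0, -0.9], [1.9, -1.6], [1.0, -4.9], [1.3, -0.4], [-3.1, -2.5], [3.0, -4.0], [-0.2, -2.4], [0.7, -0.5], [-1.6, -4.7], [-1.9, -1.3]]
tail [-91.4  21.3  20. ]
a [35.9  4.2 20. ]
b [-50.2  15.5  20. ]
dot [-20.3 184.1  64. ]
lo [-57.3 166.3  98. ]
hi [-38.  130.7  98. ]
disc [-41.4 149.6  80. ]
dial_grip [0.53535425 0.10712838 0.09      ]
[[-0.915  0.404 -0.   ]
 [ 0.404  0.915 -0.001]
 [ 0.    -0.001 -1.   ]]
cam in tool [ 0.07148133  0.00123199 -0.11901971] [-0.69994998 -0.70008881 -0.09974836 -0.09997978]
```

```bash
python3 -m jog '[[-50,-35,0,0.1,85],[-100,-70,0,0.2,85],[-150,-105,0,0.3,85],[-200,-140,0,0.4,85],[-250,-175,0,0.45,85]]' && python3 - <<'E'
from h import *
s=ctrl.state();T=R.from_quat(s["tool_rot"]);print(T.as_matrix().round(3),s["eef_pos"],s["joints"])
print(T.inv().apply(np.array([.5354,.109,.256])-s["eef_pos"])*1000)
E
```

```text
clock: 0.78
eef_pos: [0.4111, 0.3089, 0.2563]
tool_rot: [0.421, 0.907, 0.0, 0.0]
contact_force: [1.5, 0.0, 0.8]
grip_width: 0.0853
grasp_force: 0.0
[[-0.646  0.763  0.   ]
 [ 0.763  0.646  0.   ]
 [-0.     0.    -1.   ]] [0.41113226 0.30894029 0.25628465] [ 5.28269404e-01  3.38581269e-01  1.61496910e+00 -3.86438339e-06
  1.18795645e+00 -1.74461729e-01]
[-232.88511869  -34.39638914    0.28606024]
```

```bash
python3 -m jog '[[-50,-7,10,0,85],[-105,-15,25,0,70],[-165,-24,40,0,60],[-215,-31,50,0,45],[-233,-34,50,0,40]]' && python3 - <<'E'
from h import *
s=ctrl.state();T=R.from_quat(s["tool_rot"]);print(s["eef_pos"],s["grip_width"])
c=ctrl.calibration("wrist");im=ctrl.camera("wrist");cv2.imwrite("pics/w1.png",im);np.save("w1.npy",c,allow_pickle=True)
cv2.imwrite("pics/w1b.png",cv2.resize(im,(800,600),interpolation=cv2.INTER_CUBIC))
E
```

```text
clock: 1.4
eef_pos: [0.5363, 0.1089, 0.2054]
tool_rot: [0.421, 0.907, -0.0, -0.0]
contact_force: [-0.4, 1.0, -0.4]
grip_width: 0.0401
grasp_force: 0.0
[0.53634557 0.1088922  0.20541602] 0.040058025044191814
```

View pics/w1b.png

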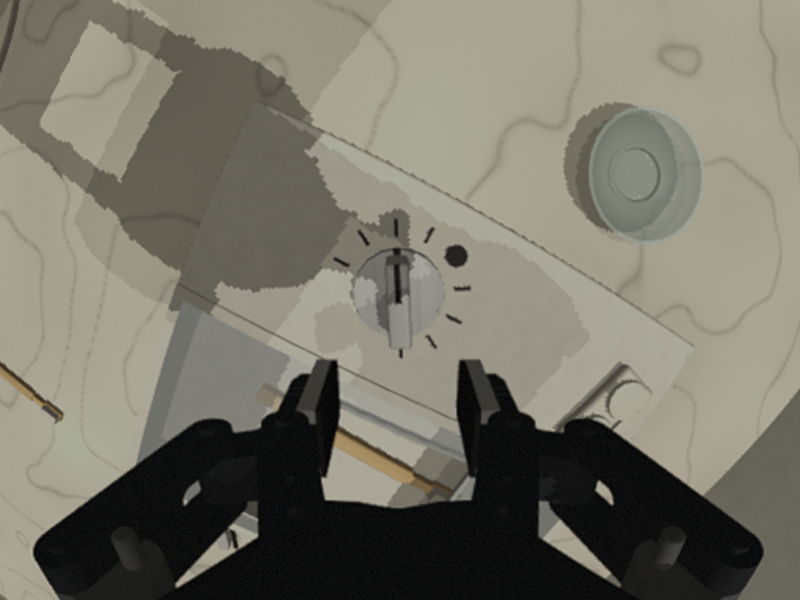

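The wrist view shows the dial at (399,292). The black line at the upper end (396,252) points at the third tick (60°), and the dot is at (456,256), two ticks further clockwise. The bar is aligned with the jaws.

```bash
python3 - <<'E'
from h import *
k=.64;c=np.load("w1.npy",allow_pickle=True).item();t=ctrl.calibration("top")
s=ctrl.state();T=R.from_quat(s["tool_rot"])
w=lambda u,z:atz(c,np.array(u)*k,z,True)
a,b=w((397,251),.098),w((400,347),.098);print("bar",a,b,np.linalg.norm(a-b),np.degrees(np.arctan2(*(a-b)[1::-1])))
print("disc",w((399,292),.080))
p=tri([(c,np.array((397,251))*k,True),(t,np.array((235,482))/5+[150,95],False)]);print("tri",p)
m=(a+b)/2;print("move",T.inv().apply(m-s["eef_pos"])*1000, "tooly deg",np.degrees(np.arctan2(*T.as_matrix()[1::-1,1])))
d=w((456,256),.064);print("dot",d)
E
```

```text
bar [0.51694313 0.13276136 0.098     ] [0.55107306 0.09485122 0.098     ] 0.05101011144513753 131.99622951434324
disc [0.53452686 0.11360115 0.08      ]
tri [0.52186593 0.12676899 0.05526339]
move [  6.06108981   1.18910094 107.88668487] tooly deg 40.26296266496883
dot [0.54846823 0.14772238 0.064     ]
```

```bash
python3 -m jog '[[6,1,45,0,40],[6,1,85,0,40],[6,1,103,0,40],[6,1,103,0,25],[6,1,103,0,12]]'; python3 -m jog '[[0,0,0,0,8],[0,0,0,0,8],[0,0,0,0.17,8],[0,0,0,0.35,8],[0,0,0,0.52,8]]';python3 -m jog '[[0,0,0,0.17,8],[0,0,0,0.35,8],[0,0,0,0.525,8],[0,0,0,0.525,8],[0,0,0,0.525,8]]'
```

```text
clock: 2.08
eef_pos: [0.5308, 0.1165, 0.1039]
tool_rot: [0.419, 0.908, -0.001, -0.001]
contact_force: [-6.8, -11.8, -0.3]
grip_width: 0.0126
grasp_force: 5.5
clock: 2.7
eef_pos: [0.5342, 0.1176, 0.1042]
tool_rot: [0.641, 0.768, 0.002, 0.001]
contact_force: [14.1, 10.7, -24.7]
grip_width: 0.0104
grasp_force: 58.1
clock: 3.32
eef_pos: [0.5379, 0.1175, 0.1045]
tool_rot: [0.817, 0.577, 0.005, 0.003]
contact_force: [30.9, 6.1, -38.9]
grip_width: 0.0107
grasp_force: 58.7
```

```bash
python3 -m jog '[[0,0,0,0,25],[0,0,0,0,40],[0,0,-40,0,40],[0,0,-80,0,40],[0,0,-100,0,40]]' && python3 - <<'E'
from h import *
s=ctrl.state();T=R.from_quat(s["tool_rot"]);print(s["eef_pos"],s["grip_width"],np.degrees(np.arctan2(*T.as_matrix()[1::-1,1])))
c=ctrl.calibration("wrist");im=ctrl.camera("wrist");cv2.imwrite("pics/w2.png",im);np.save("w2.npy",c,allow_pickle=True)
cv2.imwrite("pics/w2b.png",cv2.resize(im,(800,600),interpolation=cv2.INTER_CUBIC))
E
```

```text
clock: 3.95
eef_pos: [0.5327, 0.1166, 0.2061]
tool_rot: [0.816, 0.577, 0.001, 0.001]
contact_force: [0.2, -0.3, 0.1]
grip_width: 0.0401
grasp_force: 0.0
[0.53274039 0.11662999 0.20606132] 0.0400780874078047 -19.470654482522303
```

View pics/w2b.png

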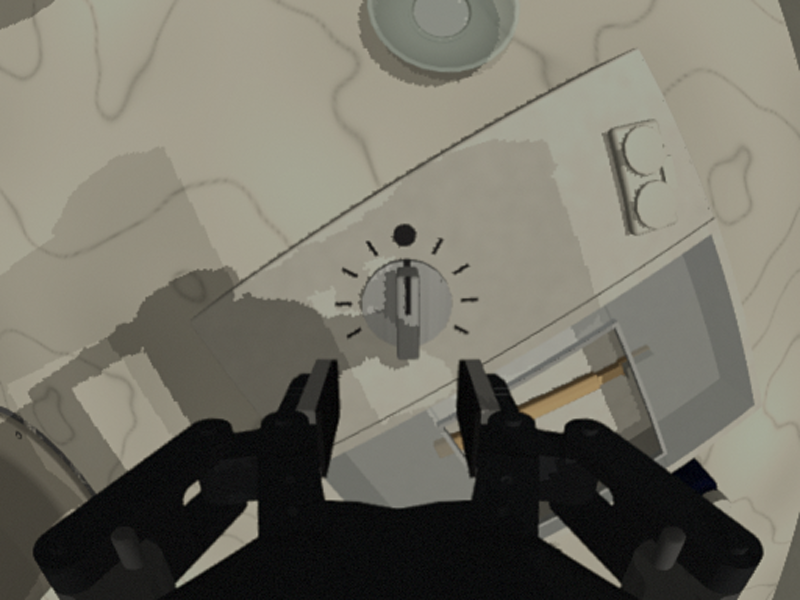

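The pointer at (407,260) now stands almost at the dot (403,235). The brush is visible, with its head end at (650,350) and its tail at (437,447). Cut-out corners are at (617,325), (663,453) and (437,412).

```bash
python3 - <<'E'
from h import *
k=.64;c=np.load("w2.npy",allow_pickle=True).item();s=ctrl.state();T=R.from_quat(s["tool_rot"])
w=lambda u,z:atz(c,np.array(u)*k,z,True)
ang=lambda v:np.degrees(np.arctan2(v[1],v[0]))
dot=w((403,235),.064);bar=w((407,266),.098)-w((408,356),.098);ctr=w((406,301),.076)
t0,t1=w((354,333),.064),w((460,329),.064)
print("ctr",ctr,"barctr",(w((407,264),.098)+w((408,357),.098))/2,"bar",ang(bar),"dot dir",ang(dot-ctr),"dist",np.linalg.norm((dot-ctr)[:2]))
ax=ctr
print("ticks 0/240 dir",ang(t0-ctr),ang(t1-ctr))
# cabinet from scale: opening corners
A=w((617,325),.064);B=w((663,453),.064);D=w((437,412),.064)
print("open",A,B,D,np.linalg.norm(A-B),np.linalg.norm(A-D),"xdir",ang(A-D),"B-A",ang(A-B)-90)
C=D+B-A if 0 else (B+D)/2;print("centre",C)
print("deck corner far(165,210)",w((636,50),.064),"seam (165,88)",w((713,218),.064))
h,ta=w((650,350),.016),w((437,447),.016);print("head,tail",h,ta,np.linalg.norm(h-ta),ang(h-ta))
print("mid pts",w((600,380),.02),w((510,417),.02))
E
```

```text
ctr [0.53682251 0.11382644 0.076     ] barctr [0.53737548 0.11428324 0.098     ] bar 71.49285955246717 dot dir 73.13581643678216 dist 0.035466104286642014
ticks 0/240 dir -162.09783151166863 -52.23084619285469
open [0.65942116 0.04935243 0.064     ] [ 0.68465701 -0.07341221  0.064     ] [0.53028506 0.03306512 0.064     ] 0.1253315750223497 0.13015916196530755 xdir 7.1884796539261755 B-A 11.616076331166909
centre [ 0.60747104 -0.02017354  0.064     ]
deck corner far(165,210) [0.72060828 0.21328628 0.064     ] seam (165,88) [0.74817468 0.09600306 0.064     ]
head,tail [ 0.70404537 -0.00800606  0.016     ] [ 0.51572792 -0.02615863  0.016     ] 0.18919031798473718 5.505927561479788
mid pts [ 0.65478652 -0.01408765  0.02      ] [ 0.57772108 -0.01758375  0.02      ]
```

Measured against the dial, the seam and the cut-out, the cabinet yaw is about 13° and its origin is about (0.608,-0.021). The dial stands at about 121.5°, so it is done. The brush's head-to-tail length measures 189 mm, which matches the middle size. Next I go over the brush.

```bash
python3 -m jog '[[-30,25,0,0.18,32],[-60,50,0,0.36,32],[-90,75,0,0.54,32],[-111,95,0,0.72,32],[-111,95,30,0.9,32]]';python3 -m jog '[[0,0,20,0.17,32],[0,0,50,0.234,32],[0,0,50,0.234,32],[0,0,50,0.234,32],[0,0,50,0.234,32]]'; python3 - <<'E'
from h import *
s=ctrl.state();T=R.from_quat(s["tool_rot"]);print(s["eef_pos"],s["joints"],np.degrees(np.arctan2(*T.as_matrix()[1::-1,1])))
print(T.inv().apply(np.array([.585,-.0195,.04])-s["eef_pos"])*1000)
c=ctrl.calibration("wrist");im=ctrl.camera("wrist");cv2.imwrite("pics/w3.png",im);np.save("w3.npy",c,allow_pickle=True)
cv2.imwrite("pics/w3b.png",cv2.resize(im,(800,600),interpolation=cv2.INTER_CUBIC))
E
```

```text
clock: 4.62
eef_pos: [0.5868, -0.0219, 0.1747]
tool_rot: [0.987, 0.161, 0.002, 0.001]
contact_force: [-0.9, 0.6, -0.8]
grip_width: 0.0324
grasp_force: 0.0
clock: 5.25
eef_pos: [0.5855, -0.0199, 0.1245]
tool_rot: [0.999, 0.049, 0.001, 0.0]
contact_force: [-0.5, 0.4, 0.2]
grip_width: 0.032
grasp_force: 0.0
[ 0.58554669 -0.01993246  0.1245288 ] [-1.35922563e-01  5.94105606e-01  1.58452417e+00 -1.74825817e-05
  9.61158100e-01  1.33703296e+00] -84.39358358880347
[-0.64994972 -0.52031384 84.52757105]
```

View pics/w3b.png

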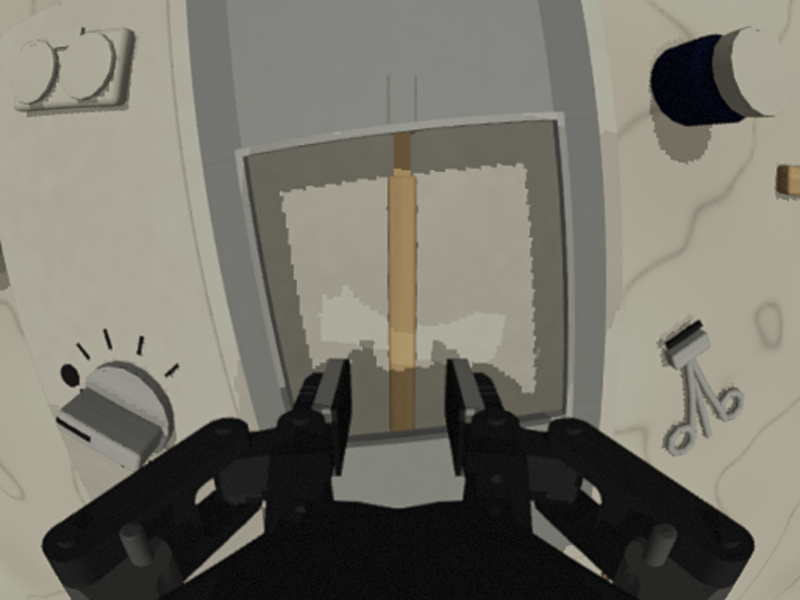

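The brush lies at columns 388–416, centred between the jaws at 350 and 450. I'll descend and close.

```bash
python3 -m jog '[[-1,0,40,0,32],[-1,0,75,0,32],[-1,0,86,0,32],[-1,0,86,0,32],[-1,0,86,0,32]]';python3 -m jog '[[0,0,0,0,20],[0,0,0,0,15],[0,0,0,0,14],[0,0,0,0,14],[0,0,0,0,14]]';python3 -m jog '[[0,0,0,0,13],[0,0,0,0,13],[0,0,0,0,13],[0,0,0,0,13],[0,0,0,0,13]]'
```

```text
clock: 5.92
eef_pos: [0.5848, -0.0201, 0.0386]
tool_rot: [0.999, 0.048, 0.001, 0.0]
contact_force: [-0.0, 0.3, -0.3]
grip_width: 0.0318
grasp_force: 0.0
clock: 6.55
eef_pos: [0.584, -0.02, 0.0373]
tool_rot: [0.999, 0.048, 0.0, 0.0]
contact_force: [-0.4, -1.0, 0.7]
grip_width: 0.0142
grasp_force: 0.4
clock: 7.18
eef_pos: [0.584, -0.02, 0.0373]
tool_rot: [0.999, 0.048, 0.0, 0.0]
contact_force: [-0.3, -0.6, 5.7]
grip_width: 0.0137
grasp_force: 18.0
```

Grip force follows the commanded opening, so a loose grip is possible. I'll slide the brush along its axis toward the head.

```bash
python3 -m jog '[[0,0,-3,0,13],[12,0,-3,0,13],[24,0,-3,0,13],[36,0,-3,0,13],[48,0,-3,0,13]]';python3 -m jog '[[0,0,0,0,13],[0,0,3,0,13],[0,0,3,0,14],[0,0,2,0,20],[0,0,2,0,28]]'; python3 -m jog '[[-10,0,-3,0,30],[-25,0,-3,0,30],[-40,0,-3,0,30],[-52,0,-3,0,30],[-52,0,-3,0,30]]'; python3 - <<'E'
from h import *
s=ctrl.state();print(s["eef_pos"],s["joints"])
c=ctrl.calibration("wrist");im=ctrl.camera("wrist");np.save("w4.npy",c,allow_pickle=True)
cv2.imwrite("pics/w4b.png",cv2.resize(im,(800,600),interpolation=cv2.INTER_CUBIC))
E
```

```text
clock: 7.8
eef_pos: [0.6328, -0.0153, 0.0402]
tool_rot: [0.999, 0.048, 0.0, 0.0]
contact_force: [0.4, 0.2, -0.5]
grip_width: 0.013
grasp_force: 17.5
clock: 8.43
eef_pos: [0.6316, -0.0154, 0.0384]
tool_rot: [0.999, 0.048, -0.0, 0.0]
contact_force: [-0.0, 0.2, 0.4]
grip_width: 0.028
grasp_force: 0.0
clock: 9.05
eef_pos: [0.5791, -0.0205, 0.0414]
tool_rot: [0.999, 0.048, -0.0, -0.0]
contact_force: [0.5, 0.7, -0.7]
grip_width: 0.03
grasp_force: 0.0
[ 0.57906988 -0.02047446  0.0414375 ] [-1.38372743e-01  7.12893709e-01  1.64941546e+00 -3.08238209e-05
  7.80031162e-01  1.33587814e+00]
```

View pics/w4b.png

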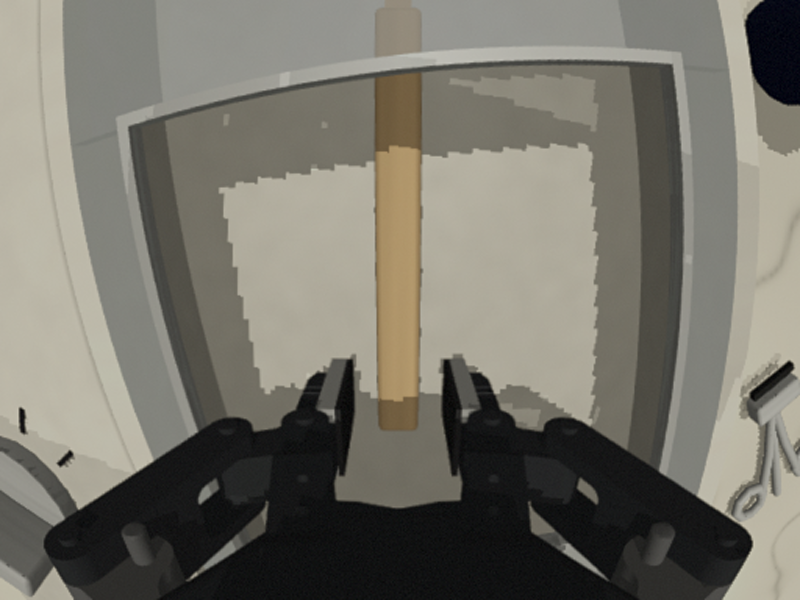

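The tail end is at (398,430), between the pads and well inside the cut-out. I'll grip it lightly and lift a little.

```bash
python3 -m jog '[[0,0,3,0,20],[0,0,4,0,15],[0,0,4,0,13.5],[0,0,4,0,13.4],[0,0,4,0,13.4]]';python3 -m jog '[[0,0,0,0,13.4],[0,0,-5,0,13.4],[0,0,-10,0,13.4],[0,0,-15,0,13.4],[0,0,-20,0,13.4]]';python3 -m jog '[[0,0,-7,0,13.4],[0,0,-14,0,13.4],[0,0,-21,0,13.4],[0,0,-28,0,13.4],[0,0,-35,0,13.4]]'; python3 - <<'E'
from h import *
c=ctrl.calibration("wrist");im=ctrl.camera("wrist");np.save("w5.npy",c,allow_pickle=True)
i2=ctrl.camera("scene")[110:300,190:400]
cv2.imwrite("pics/w5b.png",np.hstack([cv2.resize(im,(400,300)),cv2.resize(i2,(400,300),interpolation=cv2.INTER_CUBIC)]))
E
```

```text
clock: 9.72
eef_pos: [0.58, -0.0204, 0.0373]
tool_rot: [0.999, 0.048, -0.0, 0.0]
contact_force: [-0.5, -0.5, -0.0]
grip_width: 0.0139
grasp_force: 10.7
clock: 10.35
eef_pos: [0.5801, -0.0204, 0.0578]
tool_rot: [0.999, 0.048, 0.0, 0.0]
contact_force: [0.2, -0.2, -1.0]
grip_width: 0.0141
grasp_force: 10.7
clock: 10.98
eef_pos: [0.58, -0.0204, 0.0928]
tool_rot: [0.999, 0.048, 0.0, 0.0]
contact_force: [-0.3, 0.1, -0.2]
grip_width: 0.0135
grasp_force: 10.5
```

View pics/w5b.png

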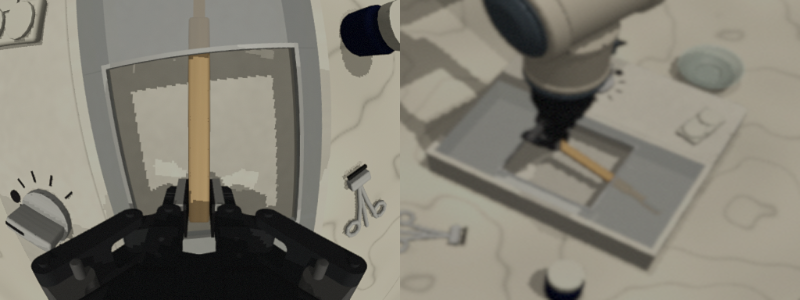

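The brush is held at its tail and tilts with the head still low, and the forces are near zero. I'll keep lifting.

```bash
python3 -m jog '[[0,0,-7,0,13.3],[0,0,-14,0,13.3],[0,0,-21,0,13.3],[0,0,-28,0,13.3],[0,0,-35,0,13.3]]'; python3 -m jog '[[0,0,-7,0,13.3],[0,0,-14,0,13.3],[0,0,-21,0,13.3],[-6,0,-25,0,13.3],[-12,0,-25,0,13.3]]'; python3 -m jog '[[-10,0,0,0,13.3],[-20,0,0,0,13.3],[-30,0,0,0,13.3],[-40,0,0,0,13.3],[-48,0,0,0,13.3]]'; python3 - <<'E'
from h import *
c=ctrl.calibration("wrist");im=ctrl.camera("wrist");np.save("w6.npy",c,allow_pickle=True)
i2=ctrl.camera("scene")[110:300,190:400]
cv2.imwrite("pics/w6b.png",np.hstack([cv2.resize(im,(400,300)),cv2.resize(i2,(400,300),interpolation=cv2.INTER_CUBIC)]))
E
```

```text
clock: 11.7
eef_pos: [0.58, -0.0204, 0.1278]
tool_rot: [0.999, 0.048, 0.0, 0.0]
contact_force: [0.3, -0.2, -0.8]
grip_width: 0.0132
grasp_force: 11.9
clock: 12.32
eef_pos: [0.5677, -0.0216, 0.1525]
tool_rot: [0.999, 0.048, 0.0, 0.0]
contact_force: [0.2, -0.2, -0.1]
grip_width: 0.0135
grasp_force: 11.9
clock: 12.95
eef_pos: [0.5196, -0.0263, 0.1523]
tool_rot: [0.999, 0.048, -0.0, -0.0]
contact_force: [-0.5, -1.0, -0.4]
grip_width: 0.0135
grasp_force: 11.9
```

View pics/w6b.png

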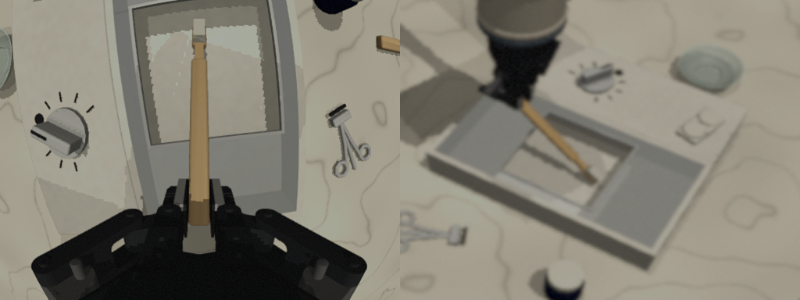

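The bristle head at (200,25) is now inside the cut-out and clear of its far edge. The dial is still at the dot. I'll tighten the grip and raise the brush.

```bash
python3 -m jog '[[0,0,-10,0,12.5],[0,0,-25,0,12],[0,0,-45,0,12],[0,0,-65,0,12],[0,0,-85,0,12]]'; python3 -m jog '[[0,0,-25,0,12],[0,0,-55,0,12],[0,0,-85,0,12],[0,0,-110,0,12],[0,0,-125,0,12]]'; python3 -m jog '[[0,0,0,0,12],[0,0,0,0,12],[0,0,0,0,12],[0,0,0,0,12],[0,0,0,0,12]]'; python3 - <<'E'
from h import *
c=ctrl.calibration("wrist");im=ctrl.camera("wrist")
i2=ctrl.camera("scene")
cv2.imwrite("pics/w7b.png",np.hstack([cv2.resize(im,(400,300)),cv2.resize(i2,(400,300),interpolation=cv2.INTER_AREA)]))
E
```

```text
clock: 13.68
eef_pos: [0.5206, -0.0262, 0.2391]
tool_rot: [0.999, 0.048, 0.001, 0.0]
contact_force: [0.0, 0.2, -0.1]
grip_width: 0.0127
grasp_force: 33.7
clock: 14.3
eef_pos: [0.5205, -0.0262, 0.3644]
tool_rot: [0.999, 0.048, 0.001, 0.0]
contact_force: [-0.4, -0.2, -0.6]
grip_width: 0.0128
grasp_force: 33.7
clock: 14.92
eef_pos: [0.5202, -0.0262, 0.362]
tool_rot: [0.999, 0.048, -0.0, -0.0]
contact_force: [0.4, 0.3, -0.4]
grip_width: 0.0128
grasp_force: 33.7
```

View pics/w7b.png

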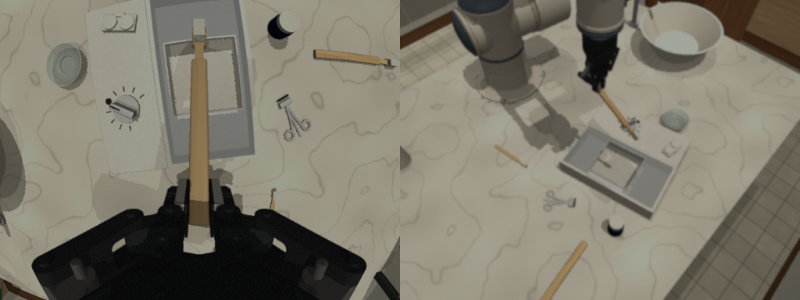

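The brush is held well above the shelf, the dial is at the dot, and the other objects are in place.

```bash
python3 -c "
from workcell import ctrl
print(ctrl.job_done())"
```

```text
the job is handed in; nothing more can be done
None
```

I turned the dial to the off dot, brought the middle-sized brush out tail first through the cut-out with almost no force on the cabinet, and handed the job in at about 15 s with the brush held at rest, its lowest point at least 9 cm above the shelf.

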